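# Balance a loaded centrifuge head

## Task

This centrifuge head was loaded out of balance: only tubes with the same cap colour weigh the same, and none stands opposite its partner. The empty bench stand will hold one tube meanwhile: rearrange them until all six are back in the head, upright and fully home, each straight across from the other tube of its colour. Lower every tube into its bucket before letting go, do not drop or tip any, and leave the dropper bottle and the tape roll where they are.

Things in the scene. Friction and masses are not known exactly. Their poses are not given: they have to be found in the camera images.
- rotor: Fixed centrifuge head, six upright aluminium buckets on a steel hub (97 mm high). Origin: on its axis at desk level, z up. Buckets at 80 mm radius, at 0, 60, .. 300 degrees from its x axis; bore 38 mm, flared mouth 46 mm; rim 92, bottom 21 mm above the desk. A tube fully home has its origin 21 mm above the desk. Starts full. Fingers have most room along the radius, one over the hub.
- stand: Bench stand for one tube on a round black base 80 mm across, fixed, empty at the start: one upright aluminium bucket like those of the head (bore 38 mm, flared mouth 46 mm; rim 92 mm, bottom 21 mm above the desk). Origin: on the bucket's axis at desk level, z up.
- orange_a: First of the two orange-capped tubes (alike; either may stand for the other): clear round-bottom screw-cap centrifuge tube, 30 mm diameter, 118 mm tall, its ribbed orange cap 36 mm in diameter and 18 mm high (100 to 118 mm above the origin); lift it by the cap. 50 to 80 g. Origin: lowest point of the bottom, on the axis; z runs up the tube.
- orange_b: Second of the two orange-capped tubes (alike; either may stand for the other): clear round-bottom screw-cap centrifuge tube, 30 mm diameter, 118 mm tall, its ribbed orange cap 36 mm in diameter and 18 mm high (100 to 118 mm above the origin); lift it by the cap. 50 to 80 g. Origin: lowest point of the bottom, on the axis; z runs up the tube.
- blue_a: First of the two blue-capped tubes (alike; either may stand for the other): clear round-bottom screw-cap centrifuge tube, 30 mm diameter, 118 mm tall, its ribbed blue cap 36 mm in diameter and 18 mm high (100 to 118 mm above the origin); lift it by the cap. 50 to 80 g. Origin: lowest point of the bottom, on the axis; z runs up the tube.
- blue_b: Second of the two blue-capped tubes (alike; either may stand for the other): clear round-bottom screw-cap centrifuge tube, 30 mm diameter, 118 mm tall, its ribbed blue cap 36 mm in diameter and 18 mm high (100 to 118 mm above the origin); lift it by the cap. 50 to 80 g. Origin: lowest point of the bottom, on the axis; z runs up the tube.
- green_a: First of the two green-capped tubes (alike; either may stand for the other): clear round-bottom screw-cap centrifuge tube, 30 mm diameter, 118 mm tall, its ribbed green cap 36 mm in diameter and 18 mm high (100 to 118 mm above the origin); lift it by the cap. 50 to 80 g. Origin: lowest point of the bottom, on the axis; z runs up the tube.
- green_b: Second of the two green-capped tubes (alike; either may stand for the other): clear round-bottom screw-cap centrifuge tube, 30 mm diameter, 118 mm tall, its ribbed green cap 36 mm in diameter and 18 mm high (100 to 118 mm above the origin); lift it by the cap. 50 to 80 g. Origin: lowest point of the bottom, on the axis; z runs up the tube.
- dropper: Bystander: brown glass dropper bottle with a red rubber teat, 30 mm in diameter, 97 mm tall, standing loose on the desk between the robot and the work. Origin at the centre of its underside, z up.
- tape: Bystander: roll of buff tape lying flat and loose on the desk beyond the work, 62 mm in diameter, 18 mm high. Origin at the centre of its underside, z up.

How it is judged:
At the end, for the whole second after the job is handed in: All six tubes stand in the head's buckets (origin within 92 mm of the head's axis and 12 to 31 mm above the desk, 21 mm being fully home; tilt under 0.15 rad), the two tubes of each cap colour in opposite buckets (their origins more than 150 mm apart), let go of and at rest (under 0.02 m/s) (horizontal distance between orange_a and orange_b above 0.15 m and horizontal distance between blue_a and blue_b above 0.15 m and horizontal distance between green_a and green_b above 0.15 m and horizontal distance between each of orange_a, orange_b, blue_a, blue_b, green_a, green_b and rotor below 0.092 m and z of orange_a in the frame of rotor between 0.012 and 0.031 m and angle between each of orange_a, orange_b, blue_a, blue_b, green_a, green_b's own z axis and vertical below 0.15 rad and linear speed of each of orange_a, orange_b, blue_a, blue_b, green_a, green_b below 0.02 m/s and contact force between each of orange_a, orange_b, blue_a, blue_b, green_a, green_b and the fingers below 0.1 N and z of orange_b in the frame of rotor between 0.012 and 0.031 m and z of blue_a in the frame of rotor between 0.012 and 0.031 m and z of blue_b in the frame of rotor between 0.012 and 0.031 m and z of green_a in the frame of rotor between 0.012 and 0.031 m and z of green_b in the frame of rotor between 0.012 and 0.031 m); the robot touches nothing.
It fails at once if a tube is tipped by more than 35 degrees (angle between any of orange_a, orange_b, blue_a, blue_b, green_a, green_b's own z axis and vertical above 0.61 rad).
It fails at once if a tube is dropped: it falls free faster than 0.8 m/s (from some 33 mm up) ((linear speed of orange_a above 0.8 m/s and contact force between orange_a and the fingers below 0.05 N) or (linear speed of orange_b above 0.8 m/s and contact force between orange_b and the fingers below 0.05 N) or (linear speed of blue_a above 0.8 m/s and contact force between blue_a and the fingers below 0.05 N) or (linear speed of blue_b above 0.8 m/s and contact force between blue_b and the fingers below 0.05 N) or (linear speed of green_a above 0.8 m/s and contact force between green_a and the fingers below 0.05 N) or (linear speed of green_b above 0.8 m/s and contact force between green_b and the fingers below 0.05 N)).
It fails at once if the dropper bottle is pushed more than 25 mm or knocked over (distance of dropper from where it was at the start of the episode above 0.025 m or angle between dropper's own z axis and vertical above 0.5 rad).
It fails at once if the tape roll is pushed more than 25 mm or knocked over (distance of tape from where it was at the start of the episode above 0.025 m or angle between tape's own z axis and vertical above 0.5 rad).
It also fails if it takes over 104 s, if anything falls off the work surface, if the arm or the gripper's body presses on something with over 40 N, if the wrist force passes 120 N, or if a joint passes its speed limit or range.

## Robot

A 6-joint arm with a two-finger parallel gripper is mounted at the origin on a cart in front of the work surface, level with it; the furniture and walls round the work are solid. World frame = base frame: x ahead of the robot, y to its left, z up, the work surface at z = 0. Lengths are in m, angles in rad, forces in N, time in s.
With the tool pointing down it reaches from about 0.3 to 0.85 m from the base axis. Payload 5.4 kg.
Tool frame: the origin (TCP) lies at the very end of the fingers, on their centre line; the grasp point (between the pads) lies behind it (r.grip_point_offset is the z of the grasp point in the tool frame, in m); z points along the fingers, y is the line along which they close (so a half turn about z gives the same grasp; the last joint's range is limited). The gripper opens to 85 mm and grips with 20 to 120 N. Pads are 22 mm wide; open, the fingers measure 114 mm over their backs; the gripper's body (76 mm by 85 mm) begins 54 mm behind the grasp point. The pads swing forward as they close: fully open they stand 13 mm farther back than shut.
Start: joints at [1.107, 0.158, 1.597, -0, 1.386, -0.21], TCP at [0.144, 0.557, 0.231] pointing down, gripper open.
Joint ranges: [-2.91, 2.91], [-0.94, 2.29], [0.18, 2.7], [-1.29, 4.43], [0.17, 2.64], [-3, 3]. Speed limits (rad/s): [2.57, 2.57, 3.14, 3.14, 3.14, 3.14].

## Interface

Orientations are given as [roll, pitch, yaw] about the fixed x, y, z axes, in that order (R = Rz(yaw) Ry(pitch) Rx(roll)).
In Python, from plant import r, eyes, job gives the robot as it stands (r), with the cameras (eyes) and the job (job).
- The arm moves only by the tool drive_effector, called after "Emit:" as name([rows], argument=value, ...), one row to a line, values as JSON. Schema: {"type":"object","properties":{"moves":{"type":"array","items":{"type":"object","properties":{"sx":{"type":"number"},"sy":{"type":"number"},"sz":{"type":"number"},"wx":{"type":"number"},"wy":{"type":"number"},"wz":{"type":"number"}},"additionalProperties":false},"minItems":1,"maxItems":5},"aperture":{"type":"number"},"grip_n":{"type":"number"},"only":{"type":"string"},"quiet":{"type":"boolean"},"lines":{"type":"string"}},"required":["moves"],"additionalProperties":false}. moves is a list of rows, 1 to 5 of them, each an object with the fields sx, sy, sz (the shift in shares of the most that a row can go, 1 being 62.5 mm), wx, wy, wz (a rotation vector in shares of pi rad (1.0 is pi rad)); a field left out counts as zero; each row shifts and turns the commanded pose from where the row before left it, along the tool's axes as they then stand; what a row does not reach is not made up. A row lasts 1/8 s, in which the tool goes at most 0.0625 m and 0.188 rad, less where a joint would pass 70% of its speed; a pose out of reach is approached as far as the arm can. aperture is the finger opening in m, set as the call begins (left out keeps the last). The fingers move at their own pace and stop on an object; grip_n is the grip in N (left out, the last holds). Time passes only in rows, so rows that do not move let the fingers close. The tool returns the time, the measured TCP pose, the force, the opening and the grip force at its end. only (a regular expression) keeps the lines of the reply that match it, lines (a string "A,B") keeps lines A to B, and quiet returns only ok. Shift and turn numbers lie between -1 and 1, and a call with a number outside is refused. Input that does not fit is refused with a message, and nothing moves.
- r.state(): the state, without advancing time (a new reading comes with each control period).
- eyes.camera(name): name is "scene" or "top" or "wrist"; returns a dict with "color" (400x640x3 uint8, red, green, blue), "intrinsics" (3x3 intrinsics, pixels), "R" (3x3) and "t" (3): a world point X has camera coordinates R X + t. Camera axes: x right, y down, z forward; pixel columns grow to the right and rows downward; lengths in m; the calibration is good to about 2 mm. A picture is of the moment at which its call begins. There is no depth.
- job.sign_off(): hands the job in; it is judged then, once.
The state is a dict: "time_s": time; "joints": joint angles; "qvel": joint speeds; "effort": joint torques, N m; "position": TCP position; "tool_rot": TCP orientation; "ft_force": force on the tool from outside, world axes, zero at the start; "wrist_torque": the same for the moment, N m; "finger_gap": finger opening in m; "grasp_force": force on a finger pad.
Only numpy, scipy, OpenCV 4.12 (cv2) and the standard library are available. Lean on these libraries where they do the work, as an engineer would, in place of code of your own. Each camera call takes 0.05 s, during which the arm holds its last target. There are 200 camera calls.

## Working session

There is one attempt and no reset: what is moved stays moved. The work goes in short steps, Python scripts to look and compute and a tool call to move; the robot and the scene stay as the last step left them, time stands still between calls to the robot, and variables do not carry over. Pictures are saved under pics/ and viewed, at most 14 in all, crops included, and the job is handed in when it is done.

```bash
ls; mkdir -p pics
```

Run:
```python
from plant import r, eyes, job
import cv2,numpy as np
s=r.state();print({k:np.round(v,3) for k,v in s.items()},r.grip_point_offset)
for n in("top","scene"):
    c=eyes.camera(n);cv2.imwrite(f"pics/{n}0.png",c["color"][...,::-1]);np.savez(f"{n}0.npz",**c);print(n,c["intrinsics"].round(1).tolist(),c["R"].round(3).tolist(),c["t"].round(3))
```

```text
pics
plant.py
{'time_s': np.float64(0.0), 'joints': array([ 1.107,  0.159,  1.598,  0.   ,  1.386, -0.21 ]), 'qvel': array([ 0.   , -0.001, -0.   ,  0.001,  0.002,  0.   ]), 'effort': array([ 0.0000e+00, -3.9600e+01, -3.3143e+01, -0.0000e+00,  8.0000e-03,
       -0.0000e+00]), 'position': array([0.144, 0.556, 0.23 ]), 'tool_rot': array([-3.14 , -0.   ,  2.888]), 'ft_force': array([0.02 , 0.067, 0.347]), 'wrist_torque': array([-0.015, -0.039,  0.01 ]), 'grasp_force': np.float64(0.0), 'finger_gap': np.float64(0.085)} -0.0187
top [[376.6, 0.0, 321.4], [0.0, 376.6, 200.3], [0.0, 0.0, 1.0]] [[-0.017, -1.0, -0.001], [-0.97, 0.017, -0.241], [0.24, -0.004, -0.971]] [-0.031  0.545  0.761]
scene [[376.4, 0.0, 317.0], [0.0, 376.4, 201.0], [0.0, 0.0, 1.0]] [[0.756, -0.655, -0.019], [-0.441, -0.486, -0.754], [0.485, 0.579, -0.656]] [-0.425  0.271  0.653]
```

View pics/top0.png

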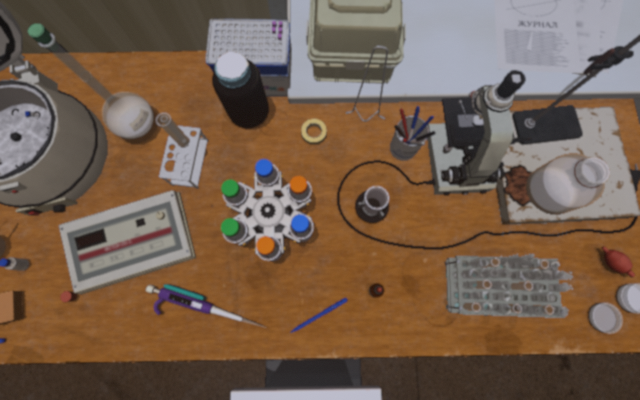

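View pics/scene0.png

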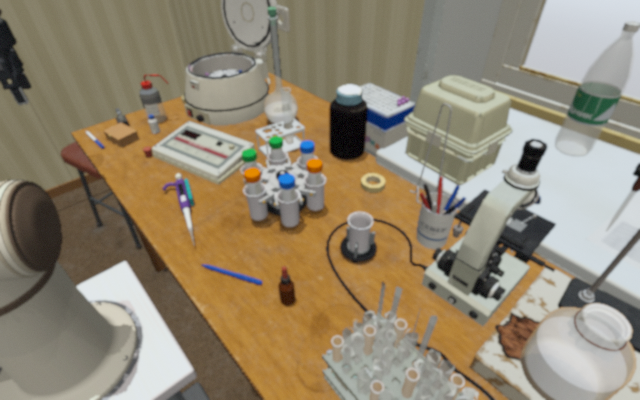

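The top view shows the head around (268,211). Clockwise from the top the caps are blue (265,169), orange (298,186), blue (300,226), orange (266,245), green (233,230) and green (231,188). The stand is at (375,200), the dropper at (377,290) and the tape at (314,131). The scene view agrees.

Plan, a 3-cycle: green(233,230)→stand, orange(266,245)→its place, blue(300,226)→the orange place, green→the blue place.

Create h.py:
```python
import cv2,numpy as np
def ray(c,uv,z):
    R,t,K=c["R"],c["t"],c["intrinsics"];o=-R.T@t
    d=R.T@np.linalg.solve(K,[uv[0],uv[1],1]);return o+d*(z-o[2])/d[2]
def proj(c,X):
    p=c["intrinsics"]@(c["R"]@np.asarray(X)+c["t"]);return p[:2]/p[2]
def fitc(P,rad=None):
    A=np.c_[P,np.ones(len(P))];s=np.linalg.lstsq(A,-(P**2).sum(1),rcond=None)[0];return -s[:2]/2
```

Run:
```python
from h import *
C={n:dict(np.load(n+"0.npz")) for n in("top","scene")}
rng={"orange":((6,150,120),(16,255,255)),"blue":((102,140,100),(122,255,255)),"green":((55,120,50),(85,255,255))}
caps={}
for n,c in C.items():
    hsv=cv2.cvtColor(c["color"],cv2.COLOR_RGB2HSV)
    for k,(a,b) in rng.items():
        m=cv2.inRange(hsv,a,b); 
        nn,l,st,ce=cv2.connectedComponentsWithStats(m)
        for i in range(1,nn):
            if st[i,4]<60: continue
            X=ray(c,ce[i],.133 if n=="top" else .13)
            if .3<X[0]<.8 and abs(X[1]-.15)<.2: print(n,k,st[i],ce[i].round(1),X.round(4)); caps.setdefault(n,[]).append(X[:2])
for n in caps:
    P=np.array(caps[n]);o=P.mean(0);d=P-o;print(n,o,np.hypot(*d.T).round(4),np.degrees(np.arctan2(d[:,1],d[:,0])).round(1))
c=C["top"]
print("tcp px",proj(c,[.144,.557,.231]),"stand",ray(c,(376,195),.092),"base",ray(c,(372,208),.01),"dropper",ray(c,(377,290),.09),"tape",ray(c,(314,131),.018))
c=C["scene"];print(ray(c,(361,221),.092),ray(c,(287,275),.09))
im=C["top"]["color"][170:290,200:420,::-1];cv2.imwrite("pics/z.png",cv2.resize(im,None,fx=3.6,fy=3.6,interpolation=cv2.INTER_CUBIC))
```

```text
top orange [    0    51   640   313 76521] [278.7 253.8] [0.4223 0.0451 0.133 ]
top orange [308 127  12   9  72] [313.  130.5] [ 0.6804 -0.0249  0.133 ]
top orange [257 237  18  17 238] [265.2 245.1] [0.4396 0.0716 0.133 ]
top blue [256 160  17  16 211] [263.6 167.4] [0.6001 0.0779 0.133 ]
top blue [292 215  17  17 232] [299.8 223.4] [0.4817 0.0038 0.133 ]
top blue [295 299  51  31 119] [321.7 313.2] [ 0.3099 -0.0369  0.133 ]
top green [222 180  17  17 219] [229.8 187.9] [0.5573 0.1457 0.133 ]
top green [222 219  17  17 229] [229.8 226.8] [0.4772 0.1425 0.133 ]
scene orange [307 158  17  15 103] [315.4 166.9] [0.5627 0.0011 0.13  ]
scene orange [242 173  18   9  77] [251.1 178.1] [0.433  0.0638 0.13  ]
scene blue [301 141  13  12 128] [306.7 146.6] [0.6014 0.0783 0.13  ]
scene blue [278 173  16  16 189] [286.  180.5] [0.4839 0.0062 0.13  ]
scene green [270 137  12  11 113] [275.6 141.9] [0.5588 0.1462 0.13  ]
scene green [243 149  13  12 133] [249.  154.8] [0.4794 0.1429 0.13  ]
top [0.49606468 0.05309611] [0.0742 0.2002 0.0594 0.1069 0.0514 0.2068 0.111  0.0913] [-173.8  -22.9  161.9   13.4 -106.3 -154.2   56.5  101.9]
scene [0.51986647 0.07308469] [0.0838 0.0873 0.0817 0.0759 0.0828 0.0808] [ -59.2 -173.9    3.6 -118.3   61.9  120.1]
tcp px [-68.70753233 437.80722218] stand [ 0.54790931 -0.15701368  0.092     ] base [ 0.5379628  -0.15862936  0.01      ] dropper [ 0.35060477 -0.14898749  0.09      ] tape [ 0.73133309 -0.02543411  0.018     ]
[ 0.54294859 -0.16189372  0.092     ] [ 0.34899731 -0.16866741  0.09      ]
```

View pics/z.png

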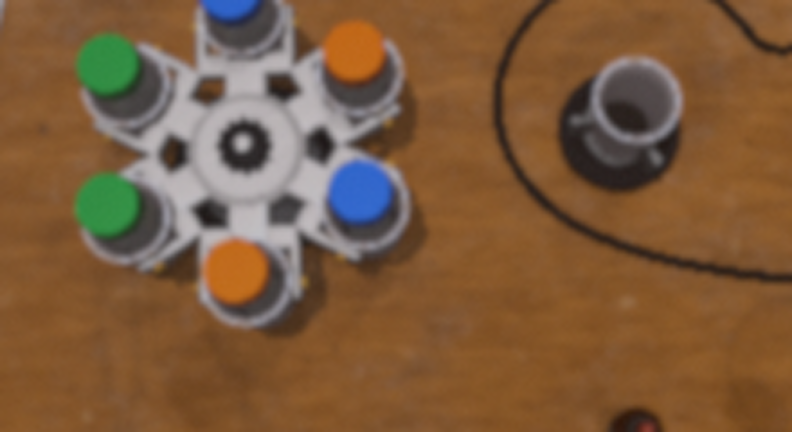

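The cap positions fit the 80 mm ring well: centre (0.5195, 0.0748), phase 2.3°. The stand is at about (0.542, -0.160), and both views agree within about 3 mm.

Create go.py:
```python
# usage: go.py place z : prints move needed, in tool axes (translation with present axes, then turn about tool z)
import sys,numpy as np
from plant import r, eyes, job
from scipy.spatial.transform import Rotation as Ro
P={k:(.5195+.08*np.cos(np.radians(a)),.0748+.08*np.sin(np.radians(a))) for k,a in(("P4",122.3),("P3",182.3),("P2",242.3))}
P["ST"]=(.542,-.160)
yaw={"P4":212.3,"P4b":32.3,"P3":92.3,"P2":152.3,"ST":152.3}
k=sys.argv[1];s=r.state();x,y=P[k[:2]];T=np.array([x,y,float(sys.argv[2])])
R=Ro.from_euler("xyz",s["tool_rot"]);
d=R.inv().apply(T-s["position"])
dy=(np.degrees(s["tool_rot"][2])-yaw[k]+180)%360-180
G=Ro.from_euler("xyz",[np.pi,0,np.radians(yaw[k])])
print("move",d.round(4),"turn rz",np.radians(dy).round(3),"full rotvec",(R.inv()*G).as_rotvec().round(3),"q",s["joints"].round(2),s["position"].round(4))
```

```bash
python3 go.py P4 .231
```

```text
move [-4.258e-01 -3.169e-01 -2.000e-04] turn rz -0.818 full rotvec [-0.001 -0.001 -0.818] q [ 1.11  0.16  1.6   0.    1.39 -0.21] [0.1441 0.5561 0.2304]
```

The rows are not in the units I measure in: shifts go in shares of 62.5 mm and turns go in shares of pi rad. I convert before sending: -0.0426 m is -0.6816, -0.0317 m is -0.5072.

Emit:
drive_effector([
  {"sx": -0.6816, "sy": -0.5072},
  {"sx": -0.6816, "sy": -0.5072},
  {"sx": -0.6816, "sy": -0.5072},
  {"sx": -0.6816, "sy": -0.5072},
  {"sx": -0.6816, "sy": -0.5072},
], aperture=0.085, grip_n=40)

```text
time_s: 0.72
position: [0.3114, 0.3481, 0.2309]
tool_rot: [-3.141, -0.0, 2.888]
ft_force: [0.4, 0.6, -0.3]
finger_gap: 0.0853
grasp_force: 0.0
```

Emit:
drive_effector([
  {"sx": -0.6816, "sy": -0.5072},
  {"sx": -0.6816, "sy": -0.5072},
  {"sx": -0.6816, "sy": -0.5072},
  {"sx": -0.6816, "sy": -0.5072},
  {"sx": -0.6816, "sy": -0.5072},
])

```text
time_s: 1.35
position: [0.4778, 0.1412, 0.231]
tool_rot: [3.142, -0.0, 2.888]
ft_force: [1.0, 0.7, -0.1]
finger_gap: 0.0848
grasp_force: 0.0
```

Emit:
drive_effector([
  {"wz": -0.0522},
  {"wz": -0.0522},
  {"wz": -0.0522},
  {"wz": -0.0522},
  {"wz": -0.0516},
])

```text
time_s: 1.98
position: [0.4768, 0.1427, 0.2308]
tool_rot: [3.141, -0.001, -2.572]
ft_force: [0.6, -0.1, 0.7]
finger_gap: 0.0849
grasp_force: 0.0
```

Emit:
drive_effector([
  {},
  {},
])

```text
time_s: 2.22
position: [0.477, 0.1428, 0.2311]
tool_rot: [3.141, -0.0, -2.58]
ft_force: [0.9, 0.0, -0.5]
finger_gap: 0.0849
grasp_force: 0.0
```

```bash
python3 go.py P4 .111
```

```text
move [ 0.0003 -0.0002  0.1201] turn rz -0.002 full rotvec [ 0.    -0.    -0.002] q [ 0.05 -0.04  1.81 -0.    1.38 -2.08] [0.477  0.1428 0.2311]
```

Run:
```python
from plant import r, eyes, job
from h import *
c=eyes.camera("wrist");np.savez("w0.npz",**c)
for k,X in dict(P4=(.4768,.1425,.139),P3=(.4396,.0717,.139),P5=(.5572,.1456,.139)).items(): print(k,proj(c,X).round(1))
cv2.imwrite("pics/w0.png",c["color"][...,::-1])
```

```text
P4 [321.7 200. ]
P3 [261.2 100.8]
P5 [270.5 285.2]
```

View pics/w0.png

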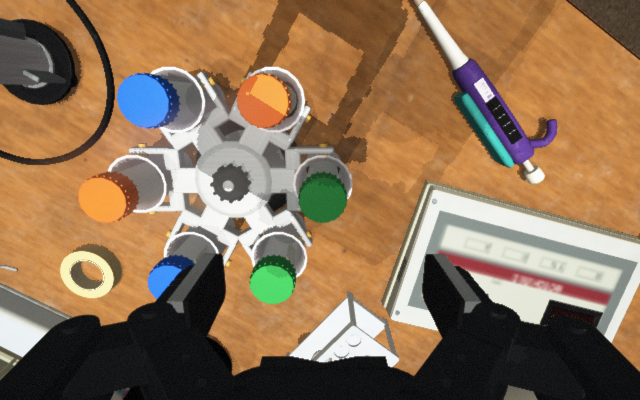

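The wrist view confirms the model: the green cap is at (322,198) with (322,200) predicted, and the orange cap at (264,101) with (261,101) predicted. I'll descend and grip.

In the tool's units: 0.04 m is 0.64, 0.03 m is 0.48.

Emit:
drive_effector([
  {"sz": 0.64},
  {"sz": 0.64},
  {"sz": 0.48},
  {"sz": 0.16},
])

```text
time_s: 2.78
position: [0.4756, 0.1427, 0.1093]
tool_rot: [3.14, -0.003, -2.579]
ft_force: [-1.1, 0.5, -0.1]
finger_gap: 0.085
grasp_force: 0.0
```

Emit:
drive_effector([
  {},
  {},
  {},
  {},
  {},
], aperture=0.02, grip_n=40)

```text
time_s: 3.4
position: [0.4783, 0.1429, 0.1127]
tool_rot: [-3.14, 0.003, -2.577]
ft_force: [-0.4, 0.2, 6.1]
finger_gap: 0.0337
grasp_force: 39.5
```

Emit:
drive_effector([
  {},
  {},
  {},
])

```text
time_s: 3.78
position: [0.4783, 0.1429, 0.1128]
tool_rot: [-3.14, 0.003, -2.577]
ft_force: [-1.0, 0.4, 6.2]
finger_gap: 0.034
grasp_force: 39.5
```

In the tool's units: -0.045 m is -0.72, -0.03 m is -0.48.

Emit:
drive_effector([
  {"sz": -0.32},
  {"sz": -0.48},
  {"sz": -0.72},
  {"sz": -0.72},
  {},
])

```text
time_s: 4.4
position: [0.4795, 0.1429, 0.2556]
tool_rot: [-3.137, 0.007, -2.577]
ft_force: [0.6, -0.2, -0.3]
finger_gap: 0.0338
grasp_force: 39.9
```

```bash
python3 go.py ST .252;  python3 - <<'E'
from plant import r, eyes, job
from h import *
c=eyes.camera("scene");cv2.imwrite("pics/s1.png",cv2.resize(c["color"][60:300,180:440,::-1],None,fx=2,fy=2))
E
```

```text
move [ 0.1092 -0.2893  0.0041] turn rz 1.048 full rotvec [-0.     0.009  1.048] q [ 0.05 -0.06  1.78 -0.    1.42 -2.09] [0.4795 0.1429 0.2556]
```

View pics/s1.png

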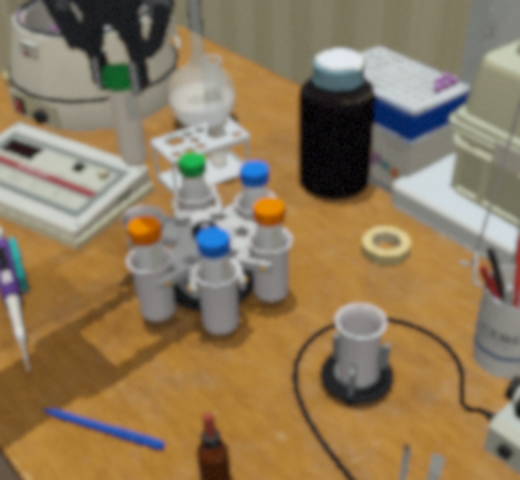

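The tube hangs straight and clears the neighbouring caps (cap at about (117,75), bottom at about (130,160) in the crop). Next, over to the stand.

In the tool's units: -0.048 m is -0.768, -0.0265 m is -0.424.

Emit:
drive_effector([
  {"sx": 0.16, "sy": -0.424},
  {"sx": 0.288, "sy": -0.768},
  {"sx": 0.288, "sy": -0.768},
  {"sx": 0.288, "sy": -0.768},
  {"sx": 0.288, "sy": -0.768},
])

```text
time_s: 5.08
position: [0.5238, -0.087, 0.249]
tool_rot: [3.139, -0.002, -2.578]
ft_force: [0.5, 1.0, -0.7]
finger_gap: 0.0338
grasp_force: 40.0
```

Emit:
drive_effector([
  {"sx": 0.288, "sy": -0.768},
  {"sx": 0.1472, "sy": -0.3648, "sz": 0.032},
  {"wz": 0.0541},
  {"wz": 0.0557},
  {"wz": 0.0557},
])

```text
time_s: 5.7
position: [0.5389, -0.1591, 0.2476]
tool_rot: [3.14, -0.003, -3.103]
ft_force: [-1.3, 0.4, -0.8]
finger_gap: 0.0337
grasp_force: 40.1
```

Emit:
drive_effector([
  {"wz": 0.0557},
  {"wz": 0.0557},
  {"wz": 0.0557},
  {},
  {},
])

```text
time_s: 6.32
position: [0.5393, -0.1595, 0.2485]
tool_rot: [3.141, -0.001, 2.664]
ft_force: [0.1, -0.1, -0.7]
finger_gap: 0.034
grasp_force: 40.1
```

```bash
python3 go.py ST .112
```

Run:
```python
from plant import r, eyes, job
from h import *
a=[]
for n in("top","scene"):
    c=eyes.camera(n);a.append(cv2.resize(c["color"][130:280,290:450,::-1] if n=="top" else c["color"][110:260,280:440,::-1],None,fx=2.5,fy=2.5))
cv2.imwrite("pics/st.png",np.hstack(a))
```

```text
move [-0.0028  0.0008  0.1365] turn rz 0.006 full rotvec [ 0.    -0.001  0.006] q [-0.5   0.12  1.61  0.    1.42 -1.6 ] [ 0.5393 -0.1595  0.2485]
```

View pics/st.png

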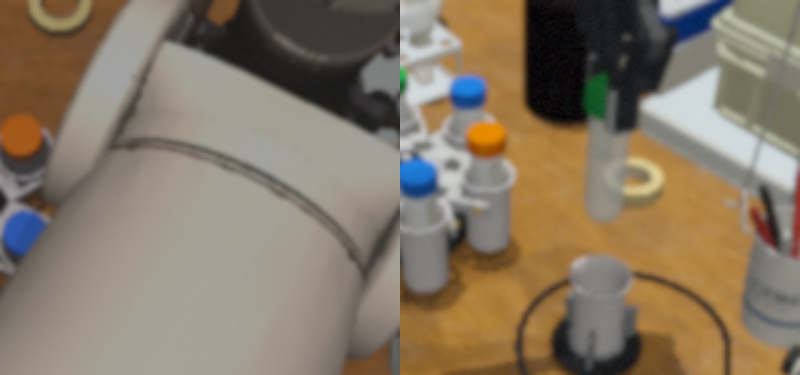

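The tube hangs centred over the stand: in the scene crop its bottom is at (604,218) and the rim at (600,275). I'll lower it in stages.

In the tool's units: 0.03 m is 0.48, -0.0028 m is -0.0448.

Emit:
drive_effector([
  {"sx": -0.0448, "sy": 0.0128, "sz": 0.48},
  {"sz": 0.48},
  {"sz": 0.32},
  {},
])

```text
time_s: 6.92
position: [0.5412, -0.16, 0.1674]
tool_rot: [3.141, -0.004, 2.662]
ft_force: [-0.6, 0.6, -1.4]
finger_gap: 0.0334
grasp_force: 40.1
```

Emit:
drive_effector([
  {"sz": 0.32},
  {"sz": 0.24},
  {"sz": 0.16},
  {"sz": 0.08},
  {},
])

```text
time_s: 7.55
position: [0.5424, -0.1606, 0.1193]
tool_rot: [3.142, -0.0, 2.661]
ft_force: [0.7, 0.1, -1.4]
finger_gap: 0.0339
grasp_force: 40.1
```

```bash
python3 go.py ST .1125
```

```text
move [0.0007 0.0004 0.0068] turn rz 0.003 full rotvec [ 0.    -0.     0.003] q [-0.5   0.25  1.73  0.    1.17 -1.59] [ 0.5424 -0.1606  0.1193]
```

In the tool's units: 0.004 m is 0.064, 0.003 m is 0.048.

Emit:
drive_effector([
  {"sz": 0.064},
  {"sz": 0.048},
  {"sz": 0.016},
  {},
])

```text
time_s: 8.05
position: [0.5435, -0.1613, 0.1128]
tool_rot: [-3.142, 0.003, 2.661]
ft_force: [-0.5, 0.7, 5.1]
finger_gap: 0.0337
grasp_force: 40.8
```

Emit:
drive_effector([
  {},
  {},
  {},
  {},
], aperture=0.085)

```text
time_s: 8.55
position: [0.5423, -0.1606, 0.1111]
tool_rot: [-3.142, -0.0, 2.661]
ft_force: [0.4, 0.1, 0.3]
finger_gap: 0.085
grasp_force: 0.0
```

It is seated: contact came at z=0.1128, the same height as in the head. Now the orange tube at P3.

In the tool's units: -0.05 m is -0.8, -0.04 m is -0.64.

Emit:
drive_effector([
  {"sz": -0.64},
  {"sz": -0.8},
  {"sz": -0.48},
  {},
])

```text
time_s: 9.05
position: [0.544, -0.1615, 0.2345]
tool_rot: [-3.141, 0.006, 2.661]
ft_force: [0.9, 0.4, -0.8]
finger_gap: 0.0847
grasp_force: 0.0
```

```bash
python3 go.py P3 .231
```

```text
move [0.2004 0.1584 0.0022] turn rz 1.05 full rotvec [0.003 0.006 1.05 ] q [-0.5   0.13  1.62  0.    1.38 -1.59] [ 0.544  -0.1615  0.2345]
```

In the tool's units: 0.04 m is 0.64, 0.0317 m is 0.5072.

Emit:
drive_effector([
  {"sx": 0.64, "sy": 0.5072},
  {"sx": 0.64, "sy": 0.5072},
  {"sx": 0.64, "sy": 0.5072},
  {"sx": 0.64, "sy": 0.5072},
  {"sx": 0.64, "sy": 0.5072},
])

```text
time_s: 9.68
position: [0.4367, 0.0738, 0.2295]
tool_rot: [-3.141, -0.003, 2.66]
ft_force: [0.4, 0.4, -0.4]
finger_gap: 0.0853
grasp_force: 0.0
```

Emit:
drive_effector([
  {"wz": 0.0557},
  {"wz": 0.0557},
  {"wz": 0.0557},
  {"wz": 0.0557},
  {"wz": 0.0557},
])

```text
time_s: 10.3
position: [0.4374, 0.0724, 0.2294]
tool_rot: [-3.139, -0.001, 1.78]
ft_force: [0.2, -0.3, -0.2]
finger_gap: 0.0848
grasp_force: 0.0
```

Emit:
drive_effector([
  {"wz": 0.0557},
  {},
  {},
])

```text
time_s: 10.68
position: [0.4379, 0.0724, 0.2304]
tool_rot: [-3.14, -0.0, 1.614]
ft_force: [-0.0, 0.8, 0.1]
finger_gap: 0.0849
grasp_force: 0.0
```

```bash
python3 go.py P3 .111
```

```text
move [-0.0009  0.0018  0.1194] turn rz 0.003 full rotvec [-0.002 -0.     0.003] q [-0.11 -0.19  1.95 -0.    1.39 -0.15] [0.4379 0.0724 0.2304]
```

In the tool's units: 0.04 m is 0.64, 0.035 m is 0.56.

Emit:
drive_effector([
  {"sx": -0.016, "sy": 0.0272, "sz": 0.48},
  {"sz": 0.64},
  {"sz": 0.56},
  {"sz": 0.232},
  {},
])

```text
time_s: 11.3
position: [0.4396, 0.0715, 0.1113]
tool_rot: [-3.14, -0.0, 1.612]
ft_force: [0.8, 0.6, 0.6]
finger_gap: 0.0853
grasp_force: 0.0
```

Emit:
drive_effector([
  {},
  {},
  {},
  {},
  {},
], aperture=0.02, grip_n=40)

```text
time_s: 11.92
position: [0.441, 0.0713, 0.1127]
tool_rot: [3.14, 0.0, 1.611]
ft_force: [0.6, 0.1, 6.2]
finger_gap: 0.034
grasp_force: 39.5
```

Emit:
drive_effector([
  {},
  {},
])

```text
time_s: 12.18
position: [0.441, 0.0713, 0.1128]
tool_rot: [3.14, 0.0, 1.611]
ft_force: [0.2, -0.4, 5.8]
finger_gap: 0.0339
grasp_force: 39.5
```

In the tool's units: -0.045 m is -0.72, -0.03 m is -0.48.

Emit:
drive_effector([
  {"sz": -0.32},
  {"sz": -0.48},
  {"sz": -0.72},
  {"sz": -0.72},
  {},
])

```text
time_s: 12.8
position: [0.4422, 0.0712, 0.2555]
tool_rot: [3.134, 0.001, 1.611]
ft_force: [0.3, 1.2, -0.0]
finger_gap: 0.0337
grasp_force: 39.9
```

Emit:
drive_effector([
  {},
])

```text
time_s: 12.92
position: [0.4395, 0.0714, 0.2507]
tool_rot: [-3.14, -0.0, 1.611]
ft_force: [-0.2, -0.3, -0.4]
finger_gap: 0.0335
grasp_force: 39.9
```

```bash
python3 go.py P4b .25
```

```text
move [0.0694 0.04   0.0007] turn rz 1.047 full rotvec [-2.000e-03  1.000e-03  1.047e+00] q [-0.11 -0.2   1.91 -0.    1.43 -0.15] [0.4395 0.0714 0.2507]
```

In the tool's units: 0.035 m is 0.56, 0.0344 m is 0.5504, 0.175 rad / 3.1416 = 0.0557.

Emit:
drive_effector([
  {"sx": 0.56, "sy": 0.32},
  {"sx": 0.5504, "sy": 0.32},
  {"wz": 0.0557},
  {"wz": 0.0557},
  {"wz": 0.0557},
])

```text
time_s: 13.55
position: [0.4761, 0.1424, 0.2493]
tool_rot: [-3.138, 0.002, 1.08]
ft_force: [0.3, -0.8, -0.1]
finger_gap: 0.0336
grasp_force: 40.0
```

Emit:
drive_effector([
  {"wz": 0.0557},
  {"wz": 0.0557},
  {"wz": 0.0547},
  {},
  {},
])

```text
time_s: 14.18
position: [0.4767, 0.1423, 0.2506]
tool_rot: [-3.141, 0.002, 0.567]
ft_force: [-0.4, 0.3, -0.1]
finger_gap: 0.0334
grasp_force: 40.0
```

```bash
python3 go.py P4b .1128
```

Run:
```python
from plant import r, eyes, job
from h import *
c=eyes.camera("scene");cv2.imwrite("pics/s2.png",cv2.resize(c["color"][60:300,180:440,::-1],None,fx=2,fy=2))
```

```text
move [0.0003 0.     0.1378] turn rz 0.003 full rotvec [-0.001  0.002  0.003] q [ 0.05 -0.06  1.78 -0.    1.42  1.05] [0.4767 0.1423 0.2506]
```

View pics/s2.png

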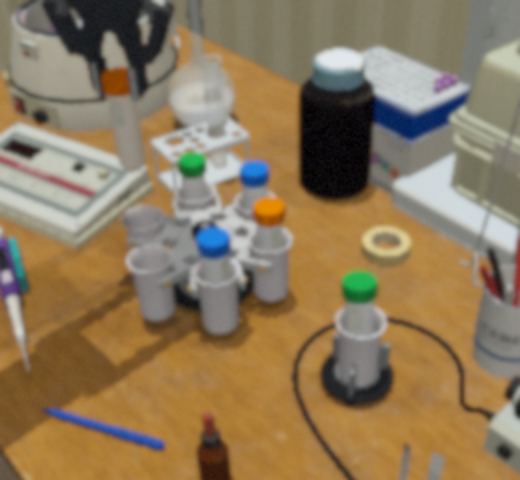

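The green tube stands upright in the stand at (360,320). The orange tube, with its cap at (117,80), hangs above the empty P4 bucket at (145,220). Lowering it.

In the tool's units: 0.03 m is 0.48, 0.022 m is 0.352.

Emit:
drive_effector([
  {"sz": 0.48},
  {"sz": 0.48},
  {"sz": 0.352},
  {},
])

```text
time_s: 14.72
position: [0.4757, 0.1423, 0.1678]
tool_rot: [-3.139, 0.004, 0.565]
ft_force: [0.2, 0.4, -0.1]
finger_gap: 0.0335
grasp_force: 40.0
```

Emit:
drive_effector([
  {"sz": 0.32},
  {"sz": 0.24},
  {"sz": 0.16},
  {"sz": 0.08},
  {},
])

```text
time_s: 15.35
position: [0.4773, 0.1424, 0.1198]
tool_rot: [-3.142, 0.0, 0.564]
ft_force: [0.7, -0.7, -0.9]
finger_gap: 0.0338
grasp_force: 40.0
```

Emit:
drive_effector([
  {"sz": 0.064},
  {"sz": 0.032},
  {"sz": 0.016},
  {},
  {},
])

```text
time_s: 15.98
position: [0.4774, 0.1424, 0.113]
tool_rot: [3.142, -0.0, 0.564]
ft_force: [-0.3, 1.0, 0.6]
finger_gap: 0.0338
grasp_force: 40.2
```

In the tool's units: 0.001 m is 0.016.

Emit:
drive_effector([
  {"sz": 0.016},
  {},
])

```text
time_s: 16.23
position: [0.4781, 0.1426, 0.1128]
tool_rot: [3.141, -0.002, 0.564]
ft_force: [-1.5, 0.7, 5.6]
finger_gap: 0.0335
grasp_force: 40.6
```

Emit:
drive_effector([
  {},
  {},
  {},
  {},
], aperture=0.085)

```text
time_s: 16.73
position: [0.4773, 0.1423, 0.1117]
tool_rot: [-3.142, 0.0, 0.564]
ft_force: [0.3, 0.2, 0.4]
finger_gap: 0.0848
grasp_force: 0.0
```

Emit:
drive_effector([
  {"sz": -0.64},
  {"sz": -0.8},
  {"sz": -0.48},
  {},
  {},
])

```text
time_s: 17.35
position: [0.4766, 0.1423, 0.2305]
tool_rot: [-3.141, 0.002, 0.564]
ft_force: [-0.4, -1.1, -0.7]
finger_gap: 0.0852
grasp_force: 0.0
```

```bash
python3 go.py P2 .231
```

```text
move [-0.0691  0.12   -0.0005] turn rz -2.094 full rotvec [-2.000e-03  0.000e+00 -2.094e+00] q [ 0.05 -0.04  1.81 -0.    1.38  1.05] [0.4766 0.1423 0.2305]
```

In the tool's units: 0.04 m is 0.64, -0.023 m is -0.368, -0.175 rad / 3.1416 = -0.0557.

Emit:
drive_effector([
  {"sx": -0.368, "sy": 0.64},
  {"sx": -0.368, "sy": 0.64},
  {"sx": -0.368, "sy": 0.64},
  {"wz": -0.0557},
  {"wz": -0.0557},
])

```text
time_s: 17.98
position: [0.482, 0.0036, 0.2295]
tool_rot: [-3.138, 0.002, 0.918]
ft_force: [0.2, 0.6, 0.7]
finger_gap: 0.0849
grasp_force: 0.0
```

Emit:
drive_effector([
  {"wz": -0.0557},
  {"wz": -0.0557},
  {"wz": -0.0557},
  {"wz": -0.0557},
  {"wz": -0.0557},
])

```text
time_s: 18.6
position: [0.482, 0.0043, 0.2295]
tool_rot: [-3.138, -0.002, 1.795]
ft_force: [-0.5, -0.1, 0.1]
finger_gap: 0.085
grasp_force: 0.0
```

Emit:
drive_effector([
  {"wz": -0.0557},
  {"wz": -0.0557},
  {"wz": -0.0557},
  {"wz": -0.0557},
  {"wz": -0.0541},
])

```text
time_s: 19.23
position: [0.482, 0.0043, 0.2295]
tool_rot: [-3.141, -0.004, 2.664]
ft_force: [0.6, 0.2, 0.8]
finger_gap: 0.0849
grasp_force: 0.0
```

Emit:
drive_effector([
  {},
  {},
])

```text
time_s: 19.48
position: [0.4826, 0.0042, 0.2307]
tool_rot: [-3.141, -0.002, 2.656]
ft_force: [0.1, 0.1, -0.1]
finger_gap: 0.0851
grasp_force: 0.0
```

```bash
python3 go.py P2 .111
```

```text
move [-1.000e-04 -3.000e-04  1.197e-01] turn rz -0.002 full rotvec [-0.    -0.002 -0.002] q [-0.24 -0.08  1.85 -0.    1.38 -1.33] [0.4826 0.0042 0.2307]
```

In the tool's units: 0.04 m is 0.64, 0.035 m is 0.56.

Emit:
drive_effector([
  {"sz": 0.48},
  {"sz": 0.64},
  {"sz": 0.56},
  {"sz": 0.232},
  {},
])

```text
time_s: 20.1
position: [0.4826, 0.0042, 0.1117]
tool_rot: [-3.141, -0.002, 2.658]
ft_force: [-0.0, 0.2, -0.4]
finger_gap: 0.0852
grasp_force: 0.0
```

Emit:
drive_effector([
  {},
  {},
  {},
  {},
  {},
], aperture=0.02, grip_n=40)

```text
time_s: 20.72
position: [0.484, 0.0039, 0.1133]
tool_rot: [3.141, 0.002, 2.659]
ft_force: [0.5, -0.4, 4.9]
finger_gap: 0.0339
grasp_force: 39.5
```

Emit:
drive_effector([
  {},
])

```text
time_s: 20.85
position: [0.484, 0.0039, 0.1133]
tool_rot: [3.141, 0.002, 2.659]
ft_force: [0.8, 1.2, 5.3]
finger_gap: 0.0339
grasp_force: 39.5
```

Emit:
drive_effector([
  {"sz": -0.32},
  {"sz": -0.48},
  {"sz": -0.72},
  {"sz": -0.72},
  {},
])

```text
time_s: 21.48
position: [0.4852, 0.0035, 0.2561]
tool_rot: [3.14, 0.007, 2.659]
ft_force: [-0.1, 0.4, -0.0]
finger_gap: 0.0334
grasp_force: 39.9
```

Emit:
drive_effector([
  {},
])

```text
time_s: 21.6
position: [0.4825, 0.0042, 0.2511]
tool_rot: [-3.141, -0.002, 2.659]
ft_force: [-0.8, 0.1, -1.8]
finger_gap: 0.0337
grasp_force: 39.9
```

```bash
python3 go.py P3 .25
```

```text
move [0.0693 0.0398 0.0012] turn rz 1.048 full rotvec [-1.000e-03 -1.000e-03  1.048e+00] q [-0.24 -0.1   1.82 -0.    1.42 -1.33] [0.4825 0.0042 0.2511]
```

In the tool's units: 0.035 m is 0.56, 0.0344 m is 0.5504, 0.175 rad / 3.1416 = 0.0557.

Emit:
drive_effector([
  {"sx": 0.56, "sy": 0.32},
  {"sx": 0.5504, "sy": 0.32},
  {"wz": 0.0557},
  {"wz": 0.0557},
  {"wz": 0.0557},
])

```text
time_s: 22.22
position: [0.4389, 0.0719, 0.2499]
tool_rot: [-3.138, -0.003, 2.128]
ft_force: [0.7, 0.1, -0.3]
finger_gap: 0.0335
grasp_force: 39.9
```

Emit:
drive_effector([
  {"wz": 0.0557},
  {"wz": 0.0557},
  {"wz": 0.0551},
  {},
  {},
])

```text
time_s: 22.85
position: [0.4397, 0.0718, 0.2512]
tool_rot: [-3.139, -0.0, 1.614]
ft_force: [-0.6, 0.2, -0.9]
finger_gap: 0.0334
grasp_force: 39.9
```

```bash
python3 go.py P3 .1128
```

```text
move [-0.0002  0.0002  0.1384] turn rz 0.003 full rotvec [-0.002 -0.     0.003] q [-0.11 -0.2   1.91 -0.    1.43 -0.15] [0.4397 0.0718 0.2512]
```

In the tool's units: 0.03 m is 0.48, 0.022 m is 0.352.

Emit:
drive_effector([
  {"sz": 0.48},
  {"sz": 0.48},
  {"sz": 0.352},
  {},
])

```text
time_s: 23.35
position: [0.4385, 0.0719, 0.1683]
tool_rot: [-3.137, -0.001, 1.612]
ft_force: [-0.9, 0.0, -1.3]
finger_gap: 0.0335
grasp_force: 40.0
```

Emit:
drive_effector([
  {"sz": 0.32},
  {"sz": 0.24},
  {"sz": 0.16},
  {"sz": 0.08},
  {},
])

```text
time_s: 23.98
position: [0.4402, 0.0717, 0.1203]
tool_rot: [-3.141, -0.0, 1.611]
ft_force: [-0.6, 0.3, -0.8]
finger_gap: 0.0335
grasp_force: 40.0
```

Emit:
drive_effector([
  {"sz": 0.064},
  {"sz": 0.032},
  {"sz": 0.024},
  {},
  {},
])

```text
time_s: 24.6
position: [0.4406, 0.0717, 0.1133]
tool_rot: [3.141, 0.0, 1.611]
ft_force: [-1.7, -0.2, 4.8]
finger_gap: 0.0342
grasp_force: 40.4
```

Seated. Release and go back for the green tube in the stand.

Emit:
drive_effector([
  {},
  {},
  {},
  {},
], aperture=0.085)

```text
time_s: 25.1
position: [0.4402, 0.0717, 0.1127]
tool_rot: [-3.141, -0.0, 1.611]
ft_force: [0.4, -0.1, 0.1]
finger_gap: 0.085
grasp_force: 0.0
```

Emit:
drive_effector([
  {"sz": -0.64},
  {"sz": -0.8},
  {"sz": -0.48},
  {},
  {},
])

```text
time_s: 25.72
position: [0.4396, 0.0717, 0.2317]
tool_rot: [-3.14, -0.0, 1.611]
ft_force: [-0.5, -0.5, 0.0]
finger_gap: 0.0854
grasp_force: 0.0
```

```bash
python3 go.py ST .231
```

```text
move [-0.2356  0.093   0.0005] turn rz -1.047 full rotvec [-1.000e-03 -1.000e-03 -1.047e+00] q [-0.11 -0.19  1.94 -0.    1.39 -0.15] [0.4396 0.0717 0.2317]
```

In the tool's units: -0.0471 m is -0.7536, 0.0186 m is 0.2976.

Emit:
drive_effector([
  {"sx": -0.7536, "sy": 0.2976},
  {"sx": -0.7536, "sy": 0.2976},
  {"sx": -0.7536, "sy": 0.2976},
  {"sx": -0.7536, "sy": 0.2976},
  {"sx": -0.7536, "sy": 0.2976},
])

```text
time_s: 26.35
position: [0.5421, -0.161, 0.2304]
tool_rot: [-3.138, -0.002, 1.611]
ft_force: [1.0, 0.3, 0.3]
finger_gap: 0.0848
grasp_force: 0.0
```

Emit:
drive_effector([
  {"wz": -0.0557},
  {"wz": -0.0557},
  {"wz": -0.0557},
  {"wz": -0.0557},
  {"wz": -0.0557},
])

```text
time_s: 26.98
position: [0.5416, -0.1594, 0.2304]
tool_rot: [-3.141, -0.004, 2.491]
ft_force: [0.3, 0.7, -0.4]
finger_gap: 0.0848
grasp_force: 0.0
```

Emit:
drive_effector([
  {"wz": -0.0547},
  {},
  {},
])

```text
time_s: 27.35
position: [0.5421, -0.1596, 0.2317]
tool_rot: [3.142, -0.002, 2.655]
ft_force: [0.5, 0.2, 0.1]
finger_gap: 0.0851
grasp_force: 0.0
```

```bash
python3 go.py ST .112;python3 - <<'E'
from plant import r, eyes, job
from h import *
c=eyes.camera("scene");cv2.imwrite("pics/s3.png",cv2.resize(c["color"][60:300,180:440,::-1],None,fx=2,fy=2))
E
```

```text
move [-0.0003 -0.0004  0.1197] turn rz -0.003 full rotvec [ 0.    -0.002 -0.003] q [-0.5   0.13  1.62 -0.    1.39 -1.58] [ 0.5421 -0.1596  0.2317]
```

View pics/s3.png

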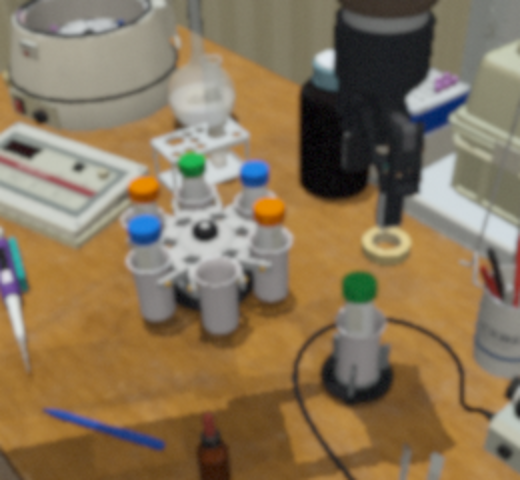

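The orange tube (145,190) and blue tube (145,230) are home, P2 is empty at (220,270), and the green tube is in the stand at (360,290). I'll take it.

In the tool's units: 0.04 m is 0.64, 0.035 m is 0.56.

Emit:
drive_effector([
  {"sz": 0.48},
  {"sz": 0.64},
  {"sz": 0.56},
  {"sz": 0.24},
  {},
])

```text
time_s: 28.02
position: [0.5421, -0.1597, 0.1122]
tool_rot: [-3.142, -0.002, 2.657]
ft_force: [-0.0, 0.3, -0.1]
finger_gap: 0.0847
grasp_force: 0.0
```

Emit:
drive_effector([
  {},
  {},
  {},
  {},
  {},
], aperture=0.02, grip_n=40)

```text
time_s: 28.65
position: [0.5433, -0.1603, 0.1139]
tool_rot: [-3.141, 0.002, 2.658]
ft_force: [-0.9, -0.2, 6.3]
finger_gap: 0.0338
grasp_force: 39.6
```

Emit:
drive_effector([
  {},
])

```text
time_s: 28.78
position: [0.5433, -0.1604, 0.1139]
tool_rot: [-3.141, 0.002, 2.658]
ft_force: [-0.3, -0.8, 5.8]
finger_gap: 0.0339
grasp_force: 39.6
```

Emit:
drive_effector([
  {"sz": -0.32},
  {"sz": -0.48},
  {"sz": -0.72},
  {"sz": -0.72},
  {},
])

```text
time_s: 29.4
position: [0.5445, -0.1609, 0.2571]
tool_rot: [-3.142, 0.008, 2.658]
ft_force: [1.1, -0.1, -0.6]
finger_gap: 0.0336
grasp_force: 40.1
```

Emit:
drive_effector([
  {},
])

```text
time_s: 29.52
position: [0.542, -0.1596, 0.2515]
tool_rot: [3.142, -0.002, 2.658]
ft_force: [-0.0, -0.4, -1.7]
finger_gap: 0.0337
grasp_force: 40.1
```

```bash
python3 go.py P2 .25
```

```text
move [0.1289 0.117  0.0018] turn rz -0.0 full rotvec [ 0.    -0.002 -0.   ] q [-0.5   0.12  1.6   0.    1.42 -1.59] [ 0.542  -0.1596  0.2515]
```

In the tool's units: 0.0344 m is 0.5504, 0.0312 m is 0.4992.

Emit:
drive_effector([
  {"sx": 0.4128, "sy": 0.3744},
  {"sx": 0.5504, "sy": 0.4992},
  {"sx": 0.5504, "sy": 0.4992},
  {"sx": 0.4128, "sy": 0.3744},
  {"sx": 0.136, "sy": 0.1248},
])

```text
time_s: 30.15
position: [0.4813, 0.0054, 0.2507]
tool_rot: [-3.141, -0.004, 2.66]
ft_force: [0.4, -0.6, -0.5]
finger_gap: 0.0337
grasp_force: 40.1
```

Emit:
drive_effector([
  {},
  {},
])

```text
time_s: 30.4
position: [0.4831, 0.0027, 0.2523]
tool_rot: [-3.141, -0.001, 2.657]
ft_force: [-0.5, -0.5, -0.2]
finger_gap: 0.034
grasp_force: 40.1
```

```bash
python3 go.py P2 .1139
```

Run:
```python
from plant import r, eyes, job
from h import *
c=eyes.camera("scene");cv2.imwrite("pics/s4.png",cv2.resize(c["color"][60:300,180:440,::-1],None,fx=2,fy=2))
```

```text
move [0.0012 0.0009 0.1384] turn rz -0.001 full rotvec [-0.001 -0.001 -0.001] q [-0.24 -0.1   1.82 -0.    1.42 -1.33] [0.4831 0.0027 0.2523]
```

View pics/s4.png

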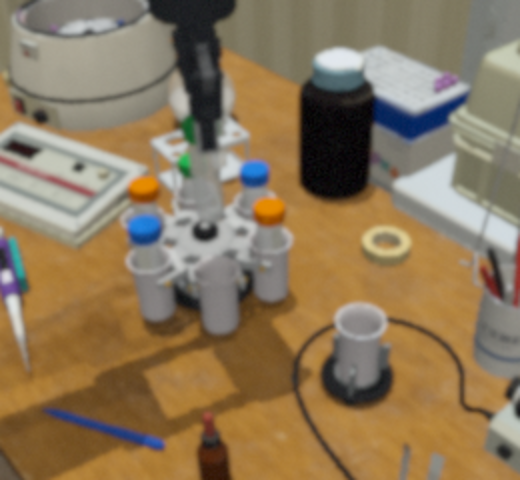

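The green tube hangs straight over the P2 bucket (bottom at about (208,215), bucket mouth at (218,270)). Lowering it.

In the tool's units: 0.03 m is 0.48, 0.022 m is 0.352.

Emit:
drive_effector([
  {"sx": 0.0192, "sy": 0.0144, "sz": 0.48},
  {"sz": 0.48},
  {"sz": 0.352},
  {},
])

```text
time_s: 30.95
position: [0.4811, 0.0045, 0.1689]
tool_rot: [-3.14, -0.004, 2.657]
ft_force: [-0.7, 0.8, -0.8]
finger_gap: 0.0334
grasp_force: 40.1
```

Emit:
drive_effector([
  {"sz": 0.32},
  {"sz": 0.24},
  {"sz": 0.16},
  {"sz": 0.08},
  {},
])

```text
time_s: 31.58
position: [0.4823, 0.005, 0.1208]
tool_rot: [-3.142, -0.0, 2.658]
ft_force: [-0.4, -0.7, -1.0]
finger_gap: 0.0331
grasp_force: 40.1
```

Emit:
drive_effector([
  {"sz": 0.064},
  {"sz": 0.032},
  {"sz": 0.024},
  {},
  {},
])

```text
time_s: 32.2
position: [0.4828, 0.0048, 0.1139]
tool_rot: [3.141, 0.001, 2.658]
ft_force: [-1.8, -0.2, 5.3]
finger_gap: 0.0339
grasp_force: 40.6
```

Emit:
drive_effector([
  {},
  {},
  {},
  {},
], aperture=0.085)

```text
time_s: 32.7
position: [0.4821, 0.0051, 0.1131]
tool_rot: [-3.142, -0.0, 2.658]
ft_force: [-0.4, 0.5, -0.2]
finger_gap: 0.0849
grasp_force: 0.0
```

Emit:
drive_effector([
  {"sz": -0.64},
  {"sz": -0.8},
  {"sz": -0.96},
  {"sz": -0.96},
  {},
])

```text
time_s: 33.33
position: [0.4848, 0.0044, 0.3294]
tool_rot: [3.139, 0.011, 2.658]
ft_force: [0.2, -0.5, -0.6]
finger_gap: 0.0852
grasp_force: 0.0
```

Emit:
drive_effector([
  {},
  {},
  {},
])

```text
time_s: 33.7
position: [0.4816, 0.0051, 0.3218]
tool_rot: [-3.141, -0.003, 2.658]
ft_force: [-0.5, 0.4, -1.0]
finger_gap: 0.0852
grasp_force: 0.0
```

Run:
```python
from plant import r, eyes, job
from h import *
c=eyes.camera("scene");cv2.imwrite("pics/s5.png",cv2.resize(c["color"][60:300,180:440,::-1],None,fx=2,fy=2))
c=eyes.camera("wrist");cv2.imwrite("pics/w5.png",c["color"][...,::-1])
```

```text
(no output)
```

View pics/s5.png

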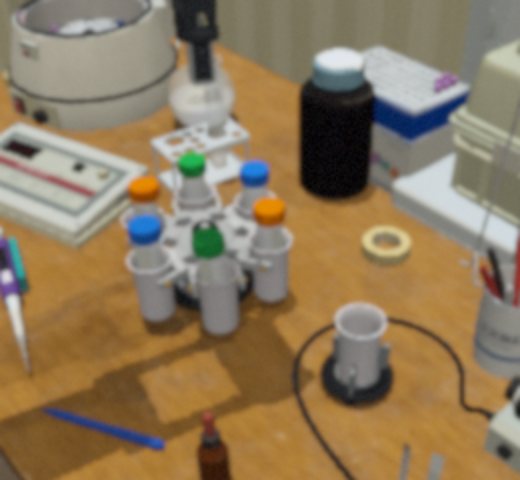

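View pics/w5.png

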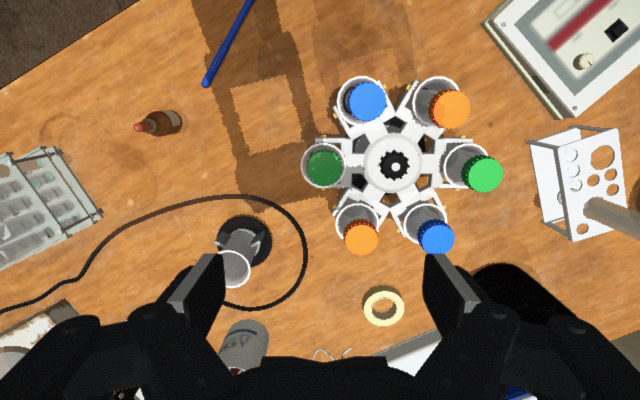

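All six tubes are home and each colour stands opposite its partner: green (325,168)–(482,174), blue (366,101)–(436,238), orange (450,109)–(361,238). The dropper and tape have not moved.

```bash
python3 -c "
from plant import r, eyes, job
print(job.sign_off())"
```

```text
the job is handed in; nothing more can be done
None
```

I rearranged the tubes and handed the job in at about 34 s of the 104 s allowed: all six stand upright and home in the head, each opposite its colour partner, with the dropper bottle and tape roll where they were; the sign-off gave no verdict.

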